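# Lay out the hat charm samples

## Task

Lay out the charm samples for the shop: pick out the four hat charms (each has a small brass ring on top) and set each one flat in the middle of the wooden sample stand whose black felt inlay has that charm's shape: star, heart, round and oblong. Any order will do, and a charm may face any way on its stand. Leave the plain leather fob and the chalk where they lie.

Things in the scene. Friction and masses are not known exactly. Their poses are not given: they have to be found in the camera images.
- charm_star_center (a point): Loose tan leather star-shaped hat charm with a small brass ring on top, 31 x 29 mm, 10 mm thick (ring to 11 mm), lying flat on the worktop (z = 0), about 14 g. This point is its centre, 5 mm above its underside; z up; one point of the star is along +y; the sturdiest pinch is along y, between that point and the two points opposite.
- charm_heart_center (a point): Loose red heart-shaped hat charm with a small brass ring on top, 32 mm across the lobes (y) and 29 mm from lobes to point (x), 10 mm thick (ring to 11 mm), lying flat on the worktop (z = 0), about 14 g. This point is its centre, 5 mm above its underside; z up; the two lobes are at +x, the point at -x; the sturdiest pinch is along x through the centre, between both lobes and the point.
- charm_round_center (a point): Loose ivory round hat charm with a small brass ring on top, 30 mm diameter, 10 mm thick (ring to 11 mm), lying flat on the worktop (z = 0), about 14 g. This point is its centre, 5 mm above its underside; z up; may be pinched in any direction.
- charm_oblong_center (a point): Loose tan leather hat charm shaped as a rounded rectangle, with a small brass ring on top, 26 mm (x) by 34 mm (y), 10 mm thick (ring to 11 mm), lying flat on the worktop (z = 0), about 14 g. This point is its centre, 5 mm above its underside; z up; pinch it across x.
- stand_star_top (a point): Sample stand for the star charm: a fixed pale wooden block, 58 x 58 mm and 16 mm high, with a flat top inlaid with a black felt star, 48 mm across, flush with the wood. This point is the centre of the top face, 16 mm above the worktop; z up; block sides along x and y.
- stand_heart_top (a point): Sample stand for the heart charm: a fixed pale wooden block, 58 x 58 mm and 16 mm high, with a flat top inlaid with a black felt heart, 45 mm across, flush with the wood. This point is the centre of the top face, 16 mm above the worktop; z up; block sides along x and y.
- stand_round_top (a point): Sample stand for the round charm: a fixed pale wooden block, 58 x 58 mm and 16 mm high, with a flat top inlaid with a black felt disc, 42 mm across, flush with the wood. This point is the centre of the top face, 16 mm above the worktop; z up; block sides along x and y.
- stand_oblong_top (a point): Sample stand for the oblong charm: a fixed pale wooden block, 58 x 58 mm and 16 mm high, with a flat top inlaid with a black felt rounded rectangle, 32 x 46 mm, flush with the wood. This point is the centre of the top face, 16 mm above the worktop; z up; block sides along x and y.
- fob_center (a point): Loose dark brown leather fob without a ring, a rounded rectangle 20 x 30 mm, 9 mm thick: not a charm, stays where it lies. This point is its centre, half-way up. (The charm box, 56 mm high, and the card spinner, 264 mm high, stand on the worktop at the robot's right, right of all these things: lift well above them when coming in from that side.)
- chalk_center (a point): Loose blue piece of tailor's chalk, 24 x 45 mm, 9 mm thick: not a charm, stays where it lies. This point is its centre, half-way up.

How it is judged (in metres and radians):
At the end, for the whole second after the job is handed in: Each of the four charms lies flat (tilted less than 0.15 rad), released and at rest on the top of the stand of its own shape, its centre within 12 mm of the stand's centre horizontally (horizontal distance between charm_star_center and stand_star_top below 0.012 m and z of charm_star_center in the frame of stand_star_top between 0.002 and 0.009 m and angle between each of charm_star_center, charm_heart_center, charm_round_center, charm_oblong_center's own z axis and vertical below 0.15 rad and linear speed of each of charm_star, charm_heart, charm_round, charm_oblong below 0.02 m/s and horizontal distance between charm_heart_center and stand_heart_top below 0.012 m and z of charm_heart_center in the frame of stand_heart_top between 0.002 and 0.009 m and horizontal distance between charm_round_center and stand_round_top below 0.012 m and z of charm_round_center in the frame of stand_round_top between 0.002 and 0.009 m and horizontal distance between charm_oblong_center and stand_oblong_top below 0.012 m and z of charm_oblong_center in the frame of stand_oblong_top between 0.002 and 0.009 m); the robot touches nothing.
It fails at once if the leather fob is moved more than 20 mm (distance of fob_center from where it was at the start of the episode above 0.02 m).
It fails at once if the chalk is moved more than 20 mm (distance of chalk_center from where it was at the start of the episode above 0.02 m).
It also fails if it takes over 88 s, if anything falls off the work surface, if the arm or the gripper's body presses on something with over 40 N, if the wrist force passes 120 N, or if a joint passes its speed limit or range.

## Robot

A 7-joint arm with a two-finger parallel gripper is mounted at the origin on a cart in front of the work surface, level with it; the furniture and walls round the work are solid. World frame = base frame: x ahead of the robot, y to its left, z up, the work surface at z = 0. Lengths are in mm, angles in rad, forces in N, time in s.
With the tool pointing down it reaches from about 400 to 900 mm from the base axis. Payload 5.6 kg.
Tool frame: the origin (TCP) lies at the very end of the fingers, on their centre line; the grasp point (between the pads) lies 19 mm behind it; z points along the fingers, y is the direction in which the jaws open and shut (so a half turn about z gives the same grasp; the last joint's range is limited). The gripper opens to 92 mm and grips with 3 to 60 N. Pads are 20 mm wide; open, the fingers measure 128 mm over their backs; the gripper's body (75 mm by 189 mm) begins 69 mm behind the grasp point.
Start: joints at [-1.145, 0.468, -0.012, 1.603, 0.006, 1.071, -0.056], TCP at [293.72, 579.86, 214.592] pointing down, gripper open.
Joint ranges: [-2.53, 2.53], [-0.31, 2.02], [-1.57, 1.55], [0.28, 2.44], [-1.29, 4.43], [0.15, 1.84], [-2.92, 2.92]. Speed limits (rad/s): [2.57, 2.57, 3.14, 3.14, 3.14, 3.14, 3.14].

## Interface

Orientations are given as a rotation vector (axis times angle).
In Python, from bench import r gives the robot as it stands. The module is installed in compiled form; this text tells all that it offers.
- The arm moves only by the tool arm_command, never from a script. Its arguments are lists of equal length, an entry for each row: "dp": the shift along the world's x, y, z in units of 40 mm (1.0 is 40 mm), a list of three; "rot": the turn, a rotation vector about the world's x, y, z in rad, a list of three. In form: {"dp": [[tx, ty, tz], ...], "rot": [[ax, ay, az], ...]}. A call has 1 to 12 rows; each row is the pose to reach, as a shift and turn from the pose commanded when the call began; what a row does not reach only later rows make up. A row lasts 1/10 s, in which the tool goes at most 50 mm and 8.59 degrees, less where a joint would pass 70% of its speed; a pose out of reach is approached as far as the arm can. A call with a gripper value outside its range is refused whole. "gripper" is the finger opening in mm, from 0 to 91.9, set as the call begins (left out, the last holds). The fingers move at their own pace and stop on an object; "grip_force" is the grip in N (left out, the last holds). Time passes only in rows, so rows that repeat a pose let the fingers close. It gives the time, the measured TCP pose, the force and the opening at its end, in the units of the state.
- r.get_obs(): the state, without advancing time (a new reading comes with each control period).
- r.capture(name): name is "scene" or "top" or "wrist"; returns the picture (480x640x3 uint8, blue, green, red); there is no depth.
- r.camera_info(name): a dict with "camera_matrix" (3x3 intrinsics, pixels), "distortion" ([k1, k2, p1, p2, k3] as OpenCV has them; the pictures are not rectified), "extrinsics" (4x4, takes a point from camera to world coordinates); the wrist camera has in their place "tool_from_camera" (4x4, takes a point from camera to tool coordinates, whose origin is the TCP and whose axes are the flange's). Camera axes: x right, y down, z forward; pixel columns grow to the right and rows downward; lengths in mm; the calibration is good to about 2 mm. A picture is of the moment at which its call begins: read the wrist's pose just before it. camera_info takes no time and is no camera call.
- r.close_job(): hands the job in, once; it reports no verdict.
The state is a dict: "t": time; "joint_pos": joint angles; "qd": joint speeds; "effort": joint torques, N m; "position": TCP position; "eef_rot": TCP orientation; "contact_force": force on the tool from outside, world axes, zero at the start; "ft_torque": the same for the moment, N m; "width": finger opening in mm.
Only numpy, scipy, OpenCV 4.12 (cv2) and the standard library are available. Lean on these libraries where they do the work, as an engineer would, in place of code of your own. Each camera call takes 0.05 s, during which the arm holds its last target.

## Working session

There is one attempt and no reset: what is moved stays moved. The work goes in short steps, Python scripts to look and compute and a tool call to move; the robot and the scene stay as the last step left them, time stands still between calls to the robot, and variables do not carry over. Pictures are saved under pics/ and viewed, and the job is handed in when it is done.

Besides the shell and the picture viewer there is one more tool, called after "Emit:" as name(argument=value, ...) on one line, values as JSON. arm_command: Moves the arm, as the interface text tells. Its arguments: {"type":"object","properties":{"dp":{"type":"array"},"rot":{"type":"array"},"gripper":{"type":"number"},"grip_force":{"type":"number"}},"required":["dp","rot"]}

```bash
mkdir -p pics
python3 - <<'E'
from bench import r
import cv2,numpy as np
np.set_printoptions(precision=4,suppress=True)
o=r.get_obs();print({k:np.round(v,3) for k,v in o.items()})
for n in ["top","scene","wrist"]:
    cv2.imwrite(f"pics/{n}0.png",r.capture(n));i=r.camera_info(n)
    print(n,i)
E
```

```text
{'t': np.float64(0.0), 'joint_pos': array([-1.145,  0.468, -0.012,  1.604,  0.006,  1.071, -0.056]), 'qd': array([ 0.001, -0.003, -0.   , -0.001, -0.   , -0.001,  0.001]), 'effort': array([ -0.   , -52.056,  -0.012, -24.374,  -0.057,   0.017,   0.   ]), 'position': array([293.473, 579.349, 213.643]), 'eef_rot': array([-0.73 , -3.055,  0.003]), 'contact_force': array([ 0.779, -0.311, -0.05 ]), 'ft_torque': array([ 0.007,  0.011, -0.019]), 'width': np.float64(91.75)}
top {'camera_matrix': array([[621.1057,   0.    , 324.9045],
       [  0.    , 621.1057, 241.0473],
       [  0.    ,   0.    ,   1.    ]]), 'distortion': array([-0.0631,  0.    ,  0.    ,  0.    ,  0.    ]), 'extrinsics': array([[  -0.0067,   -0.9961,    0.0881,  414.3291],
       [  -1.    ,    0.0068,    0.0009,  121.8637],
       [  -0.0015,   -0.0881,   -0.9961, 1050.7869],
       [   0.    ,    0.    ,    0.    ,    1.    ]])}
scene {'camera_matrix': array([[489.6112,   0.    , 323.1153],
       [  0.    , 489.6112, 234.2031],
       [  0.    ,   0.    ,   1.    ]]), 'distortion': array([-0.0831,  0.    ,  0.    ,  0.    ,  0.    ]), 'extrinsics': array([[ -0.8098,  -0.3946,   0.4342,  46.4316],
       [ -0.5867,   0.5465,  -0.5976, 769.2305],
       [ -0.0016,  -0.7387,  -0.6741, 779.6653],
       [  0.    ,   0.    ,   0.    ,   1.    ]])}
wrist {'camera_matrix': array([[357.9438,   0.    , 317.4359],
       [  0.    , 357.9438, 242.5276],
       [  0.    ,   0.    ,   1.    ]]), 'distortion': array([-0.0136,  0.    ,  0.    ,  0.    ,  0.    ]), 'tool_from_camera': array([[   0.    ,   -0.9636,   -0.2675,   75.6175],
       [   1.    ,    0.0001,   -0.0003,    0.1331],
       [   0.0004,   -0.2675,    0.9636, -169.9359],
       [   0.    ,    0.    ,    0.    ,    1.    ]])}
```

View pics/top0.png

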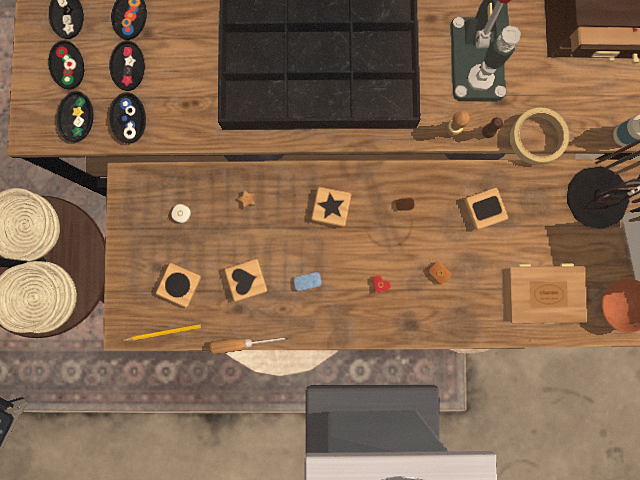

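View pics/scene0.png

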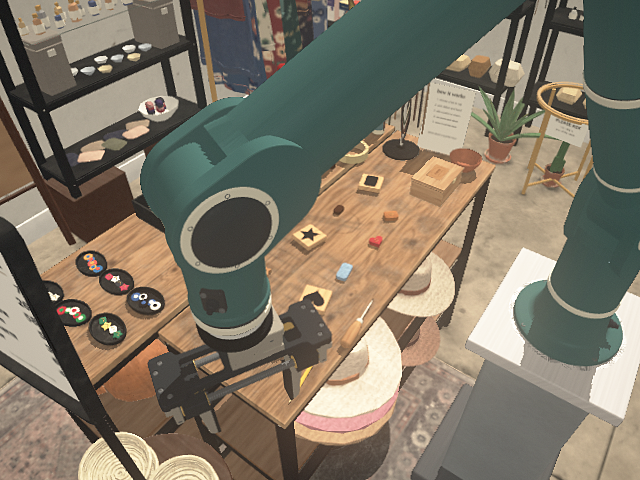

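View pics/wrist0.png

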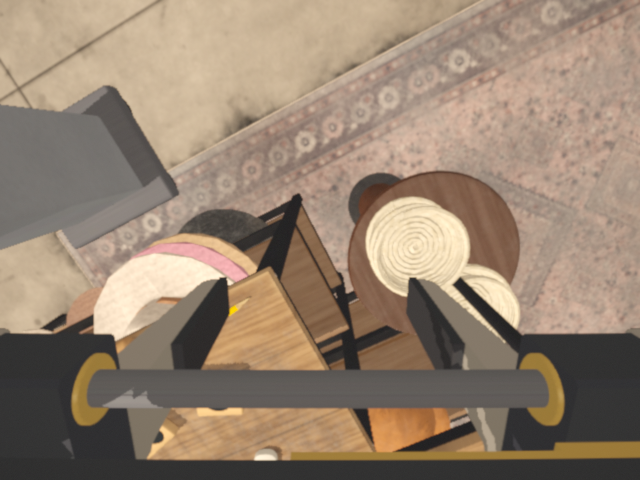

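The top view shows everything. Charms: round (180,213), star (246,199), heart (381,285), oblong (438,272). Stands: round (178,285), heart (245,281), star (331,206), oblong (487,208). Next I'll measure them with masks.

```bash
cat > h.py <<'E'
from bench import r
import cv2,numpy as np
np.set_printoptions(precision=3,suppress=True)
I={n:r.camera_info(n) for n in ["top","scene","wrist"]}
def ray(n,uv,T=None):
    i=I[n];p=cv2.undistortPoints(np.array(uv,float).reshape(-1,1,2),i["camera_matrix"],i["distortion"])[:,0]
    T=i["extrinsics"] if T is None else T
    return T[:3,3],np.c_[p,np.ones(len(p))]@T[:3,:3].T
def plane(n,uv,z,T=None):
    c,d=ray(n,uv,T);return (c+d*((z-c[2])/d[:,2])[:,None])[:,:2]
def wristT(o):
    T=np.eye(4);T[:3,:3]=cv2.Rodrigues(np.array(o["eef_rot"]))[0];T[:3,3]=o["position"];return T@I["wrist"]["tool_from_camera"]
E
python3 - <<'E'
from h import *
im=cv2.imread("pics/top0.png");
c=cv2.resize(im[180:315,150:520],None,fx=2.16,fy=2.16,interpolation=cv2.INTER_CUBIC);cv2.imwrite("pics/topz.png",c)
hsv=cv2.cvtColor(im,cv2.COLOR_BGR2HSV)
for nm,(u,v) in dict(round=(180,213),star=(246,199),heart=(381,285),obl=(438,272),fob=(403,204),chalk=(307,282),wood=(280,240),sround=(178,285),blk=(318,192)).items(): print(nm,hsv[v,u],hsv[v+3,u+3],hsv[v-3,u-3])
E
```

```text
round [ 21  39 241] [ 20  42 243] [ 22  47 233]
star [ 14 146 195] [ 13 164 191] [ 14 145 200]
heart [179 193 189] [179 184 200] [  4 169 199]
obl [ 13 175 182] [ 14 172 193] [ 12 171 171]
fob [ 10 156  80] [ 10 160  83] [  9 139  88]
chalk [105  49 173] [104  52 190] [101  50 163]
wood [ 14 125 153] [ 14 123 158] [ 14 119 156]
sround [168  24  53] [ 2 57 58] [35 56 50]
blk [ 16 135 236] [ 16 139 233] [ 14 133 119]
```

View pics/topz.png

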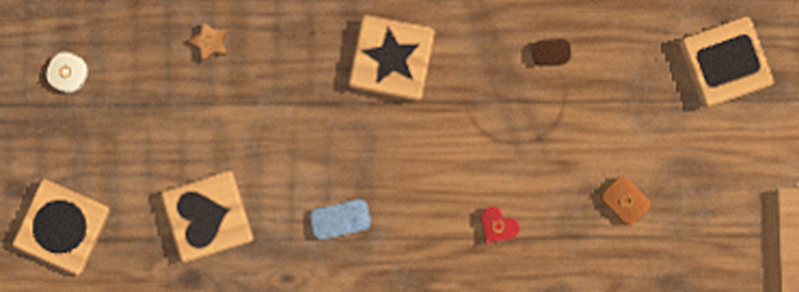

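Run:
```python
from h import *
im=cv2.imread("pics/top0.png");F=6
hsv=cv2.cvtColor(cv2.resize(im,None,fx=F,fy=F,interpolation=cv2.INTER_CUBIC),cv2.COLOR_BGR2HSV)
H,S,V=[hsv[...,k].astype(int) for k in range(3)]
red=((H<8)|(H>170))&(S>150)&(V>110); white=(S<85)&(V>190); tan=(S>140)&(V>168)&(H<16)
pale=(V>195)&(S>85)&(H>10); black=(V<85)&(S<110)
dbg=cv2.cvtColor(hsv,cv2.COLOR_HSV2BGR)
def blob(m,uv,rad,z,nm):
    M=np.zeros(m.shape,np.uint8);u,v=[int((a+.5)*F) for a in uv];R=rad*F
    M[v-R:v+R,u-R:u+R]=m[v-R:v+R,u-R:u+R]*255
    M=cv2.morphologyEx(M,cv2.MORPH_OPEN,np.ones((5,5)))
    cs,_=cv2.findContours(M,0,1);c=max(cs,key=cv2.contourArea)
    cv2.drawContours(dbg,[c],-1,(0,255,0),1)
    px=(c[:,0].astype(float)+.5)/F-.5
    w=plane("top",px,z).astype(np.float32)
    m=cv2.moments(w.reshape(-1,1,2));cen=np.array([m['m10'],m['m01']])/m['m00']
    rect=cv2.minAreaRect(w);circ=cv2.minEnclosingCircle(w)
    print(nm,"cen",cen,"rect",np.round(rect[0],1),np.round(rect[1],1),round(rect[2],1),"circ",np.round(circ[0],1),round(circ[1],1))
    d=np.linalg.norm(w-cen,axis=1);k=np.argmax(d);print("   far",w[k]-cen,np.degrees(np.arctan2(*(w[k]-cen)[::-1])))
    return w,cen
blob(white,(180,213),14,10,"round")
w,c=blob(tan,(246,199),14,10,"star")
d=w-c;a=np.arctan2(d[:,1],d[:,0]);rr=np.hypot(*d.T)
p=np.angle(np.sum(rr**3*np.exp(5j*a)*np.gradient(np.unwrap(a))))
print(" star point angles",np.degrees(p/5)%72)
blob(red,(381,285),14,10,"heart");blob(tan,(438,272),16,10,"obl")
for nm,uv in dict(round=(178,285),heart=(245,281),star=(331,206),obl=(487,208)).items():
    blob(pale|black,uv,26,16,"S"+nm); blob(black,uv,18,16,"  felt "+nm)
blob((V<105)&(S>110),(403,204),14,9,"fob");blob((H>85)&(H<125)&(V>130),(307,282),18,9,"chalk")
cv2.imwrite("pics/dbg.png",cv2.resize(dbg[180*F:315*F,150*F:520*F],(800,292),interpolation=cv2.INTER_AREA))
```

```text
round cen [556.036 367.036] rect [555.9 367. ] [30.9 29.7] 65.2 circ [555.9 367.1] 16.3
   far [-7.081 14.815] 115.54675824057962
star cen [579.846 254.304] rect [579.9 255. ] [27.4 25.5] 0.2 circ [579.9 254. ] 14.8
   far [ -8.939 -12.045] -126.5797666828725
 star point angles 17.99013589469513
heart cen [433.521  30.598] rect [435.6  29.3] [28.2 28.6] 11.4 circ [433.3  30.6] 16.8
   far [-14.144   9.443] 146.27248340666205
obl cen [452.898 -72.233] rect [452.5 -70.5] [34.6 25.5] 44.2 circ [452.3 -69.6] 19.7
   far [-19.953  -1.172] -176.6375541037354
Sround cen [434.722 368.271] rect [434.8 368.2] [58.2 57.3] 65.8 circ [434.6 368.5] 39.2
   far [-13.304  37.193] 109.68289096693697
  felt round cen [434.596 370.067] rect [434.6 370.2] [39.4 40.1] 0.6 circ [434.5 370.1] 20.6
   far [-10.472  17.746] 120.5463017794374
Sheart cen [442.134 254.959] rect [442.3 255.1] [57.1 57.6] 17.5 circ [442.2 255. ] 39.0
   far [18.449 34.456] 61.833814186291015
  felt heart cen [440.774 260.537] rect [439.4 264.1] [36.8 37.2] 63.1 circ [440.7 261.2] 22.3
   far [17.775 14.077] 38.37833263261975
Sstar cen [565.028 111.293] rect [565.3 111.2] [57.2 57.3] 78.0 circ [564.8 111.3] 38.7
   far [-32.23  -21.708] -146.03814348026302
  felt star cen [565.219 112.445] rect [566.3 111. ] [38.3 38.9] 24.0 circ [565.  112.7] 21.5
   far [-18.961  10.862] 150.1943629274577
Sobl cen [ 560.24  -151.506] rect [ 560.4 -151.5] [57.  56.5] 19.0 circ [ 560.2 -151.2] 38.3
   far [-34.512  17.111] 153.62852792178353
  felt obl cen [ 560.486 -150.879] rect [ 560.5 -150.7] [30.5 44.8] 18.8 circ [ 560.5 -150.8] 24.8
   far [-19.522  15.472] 141.6021278146381
fob cen [568.807 -10.988] rect [568.3  -9.2] [20.1 37.3] 4.7 circ [569.5  -9.2] 18.9
   far [ 2.065 20.616] 84.28001786782383
chalk cen [439.278 152.822] rect [439.3 152.9] [24.1 44.8] 12.3 circ [439.3 152.9] 23.2
   far [-11.192  20.377] 118.77881457072768
```

View pics/dbg.png

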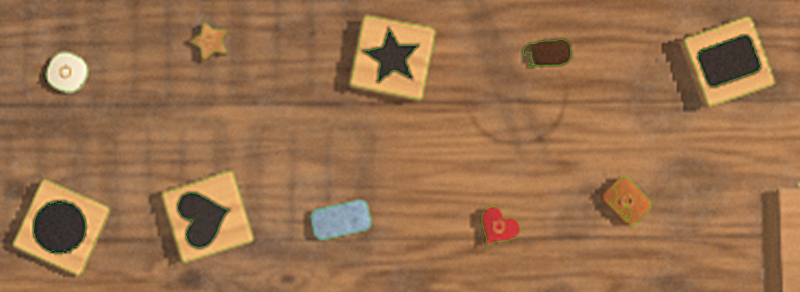

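Emit:
arm_command(dp=[[0.66, -0.53, -0.2], [1.31, -1.06, -0.4], [1.97, -1.6, -0.7], [2.62, -2.13, -1.0], [3.28, -2.66, -1.3], [3.93, -3.19, -1.6], [4.59, -3.73, -1.9], [5.25, -4.26, -2.2], [5.9, -4.79, -2.4], [6.56, -5.32, -2.6], [6.56, -5.32, -2.6], [6.56, -5.32, -2.6]], rot=[[0, 0, 0], [0, 0, 0], [0, 0, 0], [0, 0, 0], [0, 0, 0], [0, 0, 0], [0, 0, 0], [0, 0, 0], [0, 0, 0], [0, 0, 0], [0, 0, 0], [0, 0, 0]], gripper=60, grip_force=15)

```text
t: 1.35
position: [556.3, 366.1, 109.9]
eef_rot: [-0.733, -3.054, 0.001]
contact_force: [-0.9, 0.0, -0.4]
width: 59.8
```

```bash
cat >> h.py <<'E'
def look(fn,n="wrist"):
    o=r.get_obs();im=r.capture(n);cv2.imwrite(f"pics/{fn}.png",im)
    R=cv2.Rodrigues(np.array(o["eef_rot"]))[0]
    print("t",round(float(o["t"]),2),"pos",o["position"],"jaw deg",np.degrees(np.arctan2(R[1,1],R[0,1])),"tilt",np.degrees(np.arccos(-R[2,2])),"w",o["width"],"F",o["contact_force"],"q7",o["joint_pos"][6])
    return o,im,wristT(o)
def proj(T,P):
    i=I["wrist"];Ti=np.linalg.inv(T)
    return cv2.projectPoints(np.array(P,float).reshape(-1,1,3),cv2.Rodrigues(Ti[:3,:3])[0],Ti[:3,3],i["camera_matrix"],i["distortion"])[0][:,0]
E
python3 - <<'E'
from h import *
o,im,T=look("w1")
print(proj(T,[[556,367,10],[434.7,369,16]]))
E
```

```text
t 1.35 pos [556.337 366.089 109.905] jaw deg 63.01707222857312 tilt 0.06870999919059287 w 59.801703864685344 F [-0.866  0.019 -0.425] q7 0.4956945883021272
[[318.362 242.596]
 [240.995  92.057]]
```

View pics/w1.png

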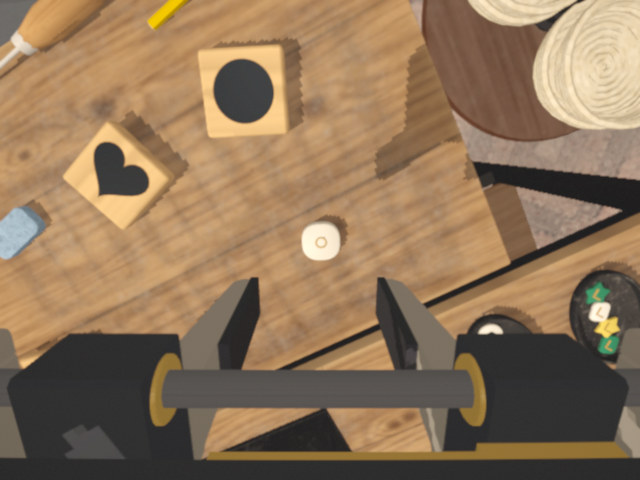

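The wrist view shows the round charm at (321,242), within 3 px of the prediction. I'll descend and grip.

Emit:
arm_command(dp=[[0, 0, -0.4], [0, 0, -0.9], [0, 0, -1.4], [0, 0, -1.8], [0, 0, -2.2], [0, 0, -2.45], [0, 0, -2.6], [0, 0, -2.68], [0, 0, -2.68]], rot=[[0, 0, 0], [0, 0, 0], [0, 0, 0], [0, 0, 0], [0, 0, 0], [0, 0, 0], [0, 0, 0], [0, 0, 0], [0, 0, 0]])

```text
t: 2.3
position: [556.3, 367.1, 3.3]
eef_rot: [0.73, 3.055, 0.0]
contact_force: [-0.8, 0.1, -0.2]
width: 60.3
```

Emit:
arm_command(dp=[[0, 0, 0], [0, 0, 0], [0, 0, 0], [0, 0, 0], [0, 0, 0], [0, 0, 0], [0, 0, 0], [0, 0, 0]], rot=[[0, 0, 0], [0, 0, 0], [0, 0, 0], [0, 0, 0], [0, 0, 0], [0, 0, 0], [0, 0, 0], [0, 0, 0]], gripper=15, grip_force=12)

```text
t: 3.1
position: [556.3, 367.2, 3.8]
eef_rot: [0.73, 3.055, 0.001]
contact_force: [-0.3, 0.1, 3.8]
width: 31.3
```

Emit:
arm_command(dp=[[0, 0, 0.3], [0, 0, 0.8], [-0.2, 0, 1.3], [-0.8, 0.01, 1.5], [-1.4, 0.02, 1.5], [-2.0, 0.03, 1.5], [-2.5, 0.04, 1.5], [-2.85, 0.04, 1.5], [-3.04, 0.04, 1.4], [-3.04, 0.04, 1.0], [-3.04, 0.04, 0.8], [-3.04, 0.04, 0.8]], rot=[[0, 0, 0], [0, 0, 0], [0, 0, 0], [0, 0, 0], [0, 0, 0], [0, 0, 0], [0, 0, 0], [0, 0, 0], [0, 0, 0], [0, 0, 0], [0, 0, 0], [0, 0, 0]])

```text
t: 4.3
position: [434.4, 367.7, 34.1]
eef_rot: [-0.731, -3.055, 0.003]
contact_force: [-1.0, 0.1, 0.2]
width: 31.2
```

Emit:
arm_command(dp=[[0, 0, -0.12], [0, 0, -0.22], [0, 0, -0.32], [0, 0, -0.37], [0, 0, -0.38], [0, 0, -0.38]], rot=[[0, 0, 0], [0, 0, 0], [0, 0, 0], [0, 0, 0], [0, 0, 0], [0, 0, 0]])

```text
t: 4.9
position: [434.6, 368.7, 20.2]
eef_rot: [0.73, 3.056, 0.0]
contact_force: [-0.4, 0.1, -0.1]
width: 31.5
```

Run:
```python
from h import *
o,im,T=look("w2")
```

```text
t 4.9 pos [434.566 368.68   20.203] jaw deg 63.13592478387537 tilt 0.0060831438828434364 w 31.45324318585393 F [-0.388  0.139 -0.055] q7 0.3669743256045182
```

View pics/w2.png

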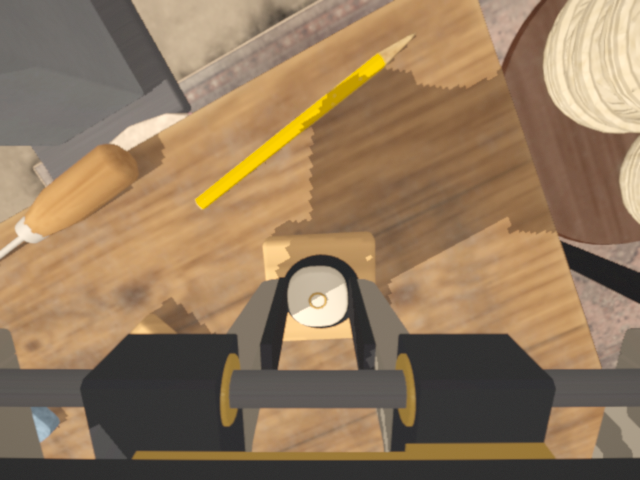

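The charm sits on the felt, concentric, at about (318,297). I'll release and go to the star, turning the jaws from 63° to 54°.

Emit:
arm_command(dp=[[0, 0, 0], [0, 0, 0], [0, 0, 0], [0, 0, 0]], rot=[[0, 0, 0], [0, 0, 0], [0, 0, 0], [0, 0, 0]], gripper=60)

```text
t: 5.35
position: [434.5, 368.7, 20.2]
eef_rot: [0.73, 3.056, 0.0]
contact_force: [-0.4, -0.5, -0.5]
width: 59.5
```

Emit:
arm_command(dp=[[0, 0, 0.4], [0, 0, 1.0], [0.3, -0.2, 1.7], [0.9, -0.7, 2.2], [1.6, -1.25, 2.25], [2.3, -1.8, 2.25], [2.9, -2.3, 2.25], [3.4, -2.7, 2.25], [3.64, -2.87, 2.25], [3.64, -2.87, 2.25], [3.64, -2.87, 2.25]], rot=[[0, 0, 0], [0, 0, 0], [0, 0, -0.03], [0, 0, -0.06], [0, 0, -0.09], [0, 0, -0.12], [0, 0, -0.15], [0, 0, -0.16], [0, 0, -0.16], [0, 0, -0.16], [0, 0, -0.16]])

```text
t: 6.45
position: [579.1, 255.1, 110.4]
eef_rot: [-0.969, -2.987, -0.001]
contact_force: [-0.4, -0.1, 0.3]
width: 60.0
```

Run:
```python
from h import *
o,im,T=look("w3")
print(proj(T,[[579.8,254.3,10],[565,111.8,16],[434.7,369,26]]))
cv2.imwrite("pics/w3z.png",cv2.resize(im[190:300,260:380],None,fx=5,fy=5,interpolation=cv2.INTER_CUBIC))
```

```text
t 6.45 pos [579.083 255.113 110.421] jaw deg 54.04592655195261 tilt 0.06556190406583673 w 60.00696109491634 F [-0.419 -0.092  0.331] q7 0.536930421950317
[[317.11  244.659]
 [166.789 330.226]
 [329.573 -39.837]]
```

View pics/w3.png

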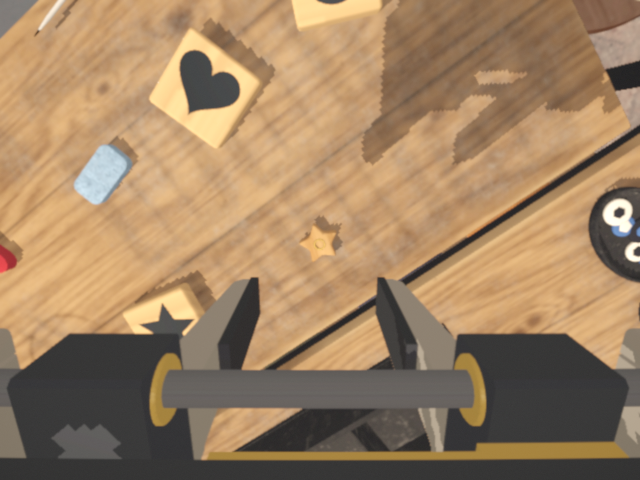

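View pics/w3z.png

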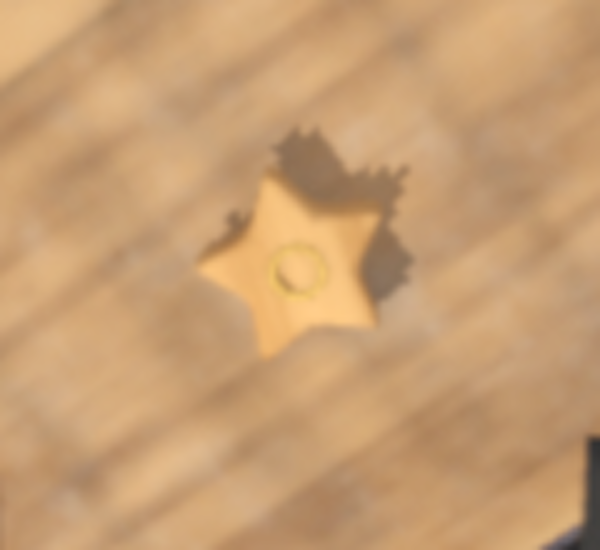

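The star is at (320,244), one point to the left and two to the right, so the pinch is aligned. I'll descend and grip.

Emit:
arm_command(dp=[[0, 0, -0.4], [0, 0, -0.9], [0, 0, -1.4], [0, 0, -1.8], [0, 0, -2.2], [0, 0, -2.45], [0, 0, -2.6], [0, 0, -2.69], [0, 0, -2.69]], rot=[[0, 0, 0], [0, 0, 0], [0, 0, 0], [0, 0, 0], [0, 0, 0], [0, 0, 0], [0, 0, 0], [0, 0, 0], [0, 0, 0]])

```text
t: 7.4
position: [580.2, 253.9, 2.5]
eef_rot: [0.972, 2.987, 0.0]
contact_force: [-0.7, -0.2, 0.4]
width: 59.8
```

Emit:
arm_command(dp=[[0, 0, 0], [0, 0, 0], [0, 0, 0], [0, 0, 0], [0, 0, 0], [0, 0, 0], [0, 0, 0], [0, 0, 0]], rot=[[0, 0, 0], [0, 0, 0], [0, 0, 0], [0, 0, 0], [0, 0, 0], [0, 0, 0], [0, 0, 0], [0, 0, 0]], gripper=15, grip_force=12)

```text
t: 8.2
position: [580.4, 254.0, 2.9]
eef_rot: [0.971, 2.987, 0.001]
contact_force: [-0.1, -0.6, 2.3]
width: 27.4
```

Run:
```python
from h import *
o,im,T=look("w4")
cv2.imwrite("pics/w4z.png",cv2.resize(im[240:360,240:400],None,fx=4,fy=4,interpolation=cv2.INTER_CUBIC))
```

```text
t 8.2 pos [580.373 254.04    2.875] jaw deg 53.96835249426354 tilt 0.03665230501863828 w 27.38314030294272 F [-0.139 -0.567  2.308] q7 0.5519220077339848
```

View pics/w4z.png

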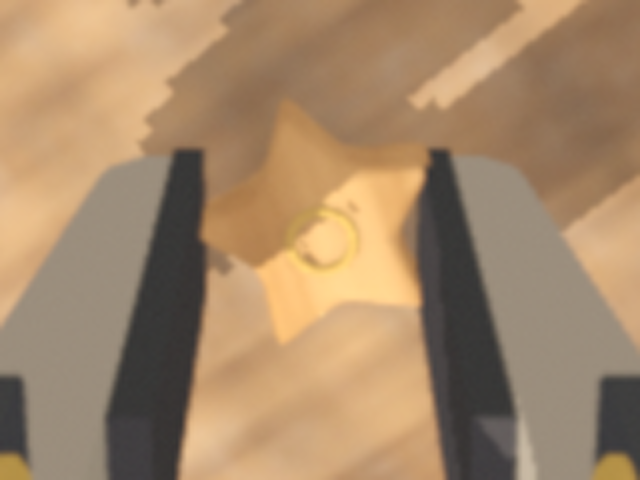

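The star is held level on the point and the two opposite points. I'll carry it to the stand.

Emit:
arm_command(dp=[[0, 0, 0.3], [0, 0, 0.8], [-0.02, -0.2, 1.3], [-0.08, -0.8, 1.5], [-0.15, -1.5, 1.5], [-0.22, -2.2, 1.5], [-0.3, -2.8, 1.5], [-0.36, -3.3, 1.5], [-0.39, -3.57, 1.4], [-0.39, -3.57, 1.0], [-0.39, -3.57, 0.8], [-0.39, -3.57, 0.8]], rot=[[0, 0, 0], [0, 0, 0], [0, 0, 0], [0, 0, 0], [0, 0, 0], [0, 0, 0], [0, 0, 0], [0, 0, 0], [0, 0, 0], [0, 0, 0], [0, 0, 0], [0, 0, 0]])

```text
t: 9.45
position: [563.4, 111.6, 33.4]
eef_rot: [-0.969, -2.986, 0.002]
contact_force: [-0.1, 0.3, -1.0]
width: 27.4
```

Emit:
arm_command(dp=[[0, 0, -0.12], [0, 0, -0.22], [0, 0, -0.32], [0, 0, -0.37], [0, 0, -0.38], [0, 0, -0.38]], rot=[[0, 0, 0], [0, 0, 0], [0, 0, 0], [0, 0, 0], [0, 0, 0], [0, 0, 0]])

```text
t: 10.05
position: [564.6, 111.0, 19.4]
eef_rot: [0.972, 2.987, -0.0]
contact_force: [0.1, 0.8, 0.5]
width: 27.2
```

Run:
```python
from h import *
o,im,T=look("w5")
cv2.imwrite("pics/w5z.png",cv2.resize(im[220:370,220:420],None,fx=4,fy=4,interpolation=cv2.INTER_CUBIC))
```

```text
t 10.05 pos [564.575 111.032  19.409] jaw deg 53.96664650341424 tilt 0.005836944094359801 w 27.153257150853598 F [0.089 0.797 0.529] q7 0.7677749177011992
```

View pics/w5z.png

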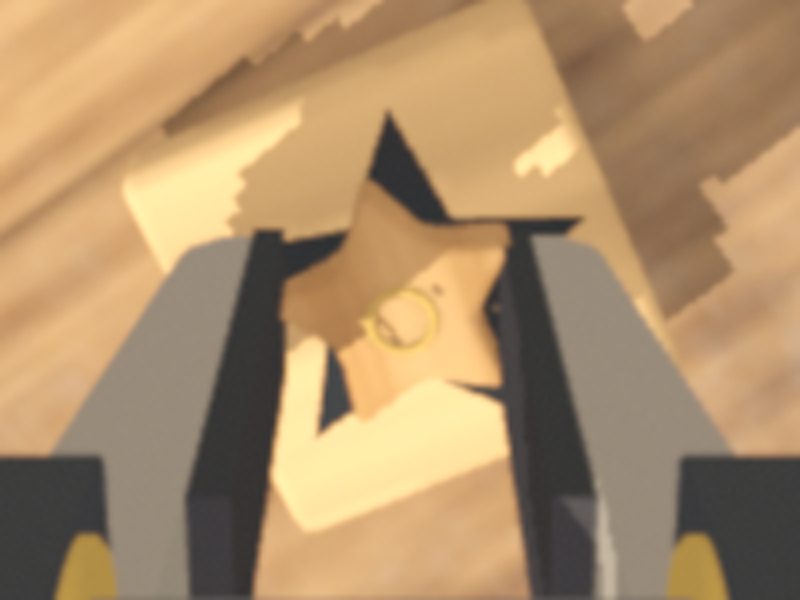

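Parallax aside, the star is centred on the felt. I'll release and move to the heart, turning the jaws by −88°.

Emit:
arm_command(dp=[[0, 0, 0], [0, 0, 0], [0, 0, 0], [0, 0, 0], [0, 0, 0.3], [0, 0, 0.8]], rot=[[0, 0, 0], [0, 0, 0], [0, 0, 0], [0, 0, 0], [0, 0, 0], [0, 0, 0]], gripper=60)

```text
t: 10.7
position: [563.6, 110.8, 51.2]
eef_rot: [-0.971, -2.986, 0.002]
contact_force: [0.2, -0.9, 0.2]
width: 60.1
```

Emit:
arm_command(dp=[[0, 0, 0.5], [0, 0, 1.0], [-0.3, -0.2, 1.47], [-0.8, -0.5, 1.47], [-1.3, -0.8, 1.47], [-1.8, -1.1, 1.47], [-2.3, -1.4, 1.47], [-2.8, -1.7, 1.47], [-3.1, -1.9, 1.47], [-3.29, -2.0, 1.47], [-3.29, -2.0, 1.47], [-3.29, -2.0, 1.47]], rot=[[0, 0, 0], [0, 0, -0.14], [0, 0, -0.28], [0, 0, -0.42], [0, 0, -0.56], [0, 0, -0.7], [0, 0, -0.84], [0, 0, -0.98], [0, 0, -1.12], [0, 0, -1.26], [0, 0, -1.4], [0, 0, -1.54]])

```text
t: 11.9
position: [433.0, 31.2, 111.1]
eef_rot: [-2.781, -1.46, -0.002]
contact_force: [-0.1, 0.1, -0.1]
width: 60.1
```

Emit:
arm_command(dp=[[0, 0, 0], [0, 0, 0]], rot=[[0, 0, 0], [0, 0, 0]])

```text
t: 12.1
position: [433.1, 31.3, 110.7]
eef_rot: [-2.775, -1.473, -0.001]
contact_force: [0.4, 0.0, 1.0]
width: 60.2
```

Run:
```python
from h import *
o,im,T=look("w6")
print(proj(T,[[433.5,30.6,10],[565,111.8,26]]))
cv2.imwrite("pics/w6z.png",cv2.resize(im[190:300,260:380],None,fx=5,fy=5,interpolation=cv2.INTER_CUBIC))
h=cv2.cvtColor(im,cv2.COLOR_BGR2HSV).astype(int)
m=(((h[...,0]<8)|(h[...,0]>170))&(h[...,1]>150)&(h[...,2]>90)).astype(np.uint8)
m[:150]=0;m[330:]=0;m[:,:230]=0;m[:,410:]=0
cs,_=cv2.findContours(m,0,1);c=max(cs,key=cv2.contourArea)[:,0]
w=plane("wrist",c,10,T);print(c.min(0),c.max(0),c.mean(0))
M=cv2.moments(w.astype(np.float32).reshape(-1,1,2));g=np.array([M['m10'],M['m01']])/M['m00'];d=w-g
k=np.argmax(np.hypot(*d.T));print(g,d[k],np.degrees(np.arctan2(d[k,1],d[k,0])))
```

```text
t 12.1 pos [433.115  31.346 110.677] jaw deg -34.057849083496265 tilt 0.04840015663283172 w 60.193743428759724 F [0.447 0.01  1.005] q7 -0.5317664761689528
[[318.687 243.379]
 [418.061  38.259]]
[297 221] [332 261] [319.2  240.93]
[434.234  32.198] [13.334 10.544] 38.333558497953966
```

View pics/w6.png

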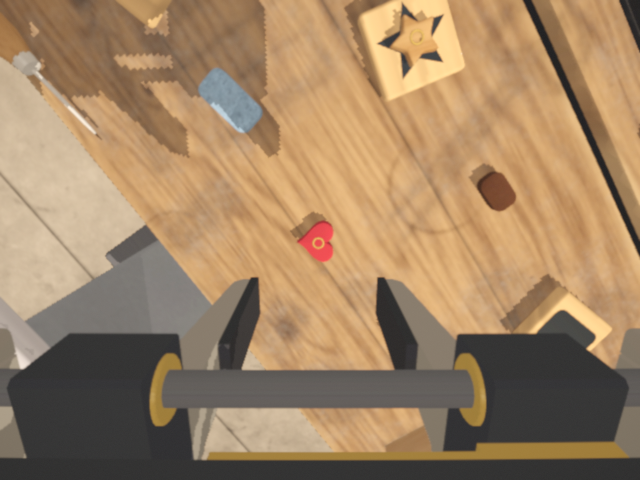

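View pics/w6z.png

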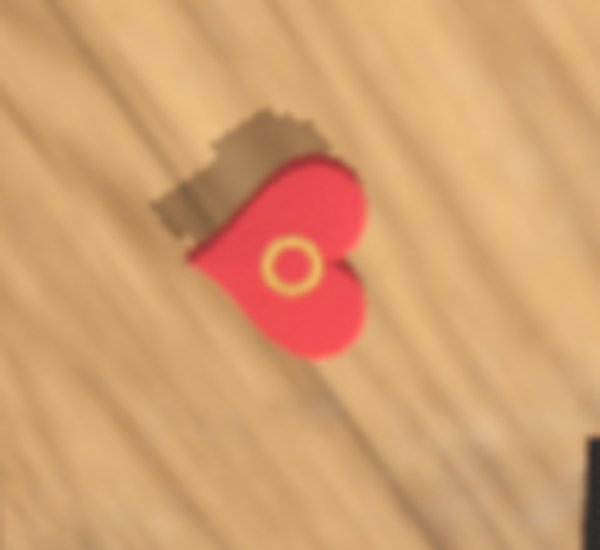

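The heart is aligned with the jaws, its ring at (318,243) exactly as predicted. The star also looks centred on its stand at (417,38). Descend and grip.

Emit:
arm_command(dp=[[0, 0, -0.4], [0, 0, -0.9], [0, 0, -1.4], [0, 0, -1.8], [0, 0, -2.2], [0, 0, -2.45], [0, 0, -2.6], [0, 0, -2.69], [0, 0, -2.69]], rot=[[0, 0, 0], [0, 0, 0], [0, 0, 0], [0, 0, 0], [0, 0, 0], [0, 0, 0], [0, 0, 0], [0, 0, 0], [0, 0, 0]])

```text
t: 13.05
position: [433.0, 31.0, 2.6]
eef_rot: [-2.777, -1.469, 0.0]
contact_force: [-1.0, -0.6, -0.1]
width: 59.8
```

Emit:
arm_command(dp=[[0, 0, 0], [0, 0, 0], [0, 0, 0], [0, 0, 0], [0, 0, 0], [0, 0, 0], [0, 0, 0], [0, 0, 0]], rot=[[0, 0, 0], [0, 0, 0], [0, 0, 0], [0, 0, 0], [0, 0, 0], [0, 0, 0], [0, 0, 0], [0, 0, 0]], gripper=15, grip_force=12)

```text
t: 13.85
position: [433.2, 31.1, 2.8]
eef_rot: [2.777, 1.468, 0.001]
contact_force: [0.3, 0.2, 4.6]
width: 27.7
```

Run:
```python
from h import *
o,im,T=look("w7")
cv2.imwrite("pics/w7z.png",cv2.resize(im[240:360,240:400],None,fx=4,fy=4,interpolation=cv2.INTER_CUBIC))
```

```text
t 13.85 pos [433.189  31.115   2.778] jaw deg -34.269411405749636 tilt 0.029139625423985505 w 27.716640675790675 F [0.282 0.198 4.614] q7 -0.3609771624424028
```

View pics/w7z.png

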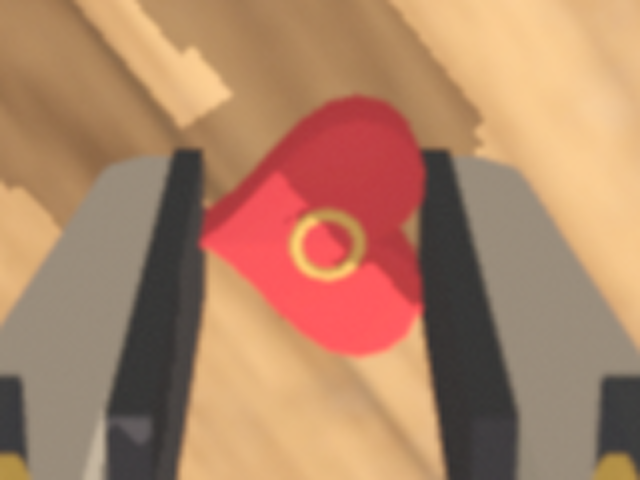

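Emit:
arm_command(dp=[[0, 0, 0.4], [0, 0, 1.0], [0, 0.1, 1.6], [0.02, 0.7, 1.7], [0.05, 1.5, 1.7], [0.08, 2.3, 1.7], [0.11, 3.1, 1.7], [0.14, 3.9, 1.7], [0.16, 4.6, 1.7], [0.18, 5.2, 1.7], [0.2, 5.62, 1.6], [0.2, 5.62, 1.4]], rot=[[0, 0, 0], [0, 0, 0], [0, 0, 0], [0, 0, 0], [0, 0, 0], [0, 0, 0], [0, 0, 0], [0, 0, 0], [0, 0, 0], [0, 0, 0], [0, 0, 0], [0, 0, 0]])

```text
t: 15.1
position: [440.9, 258.2, 58.3]
eef_rot: [-2.774, -1.473, -0.002]
contact_force: [-0.9, -0.6, 0.3]
width: 27.7
```

Emit:
arm_command(dp=[[0, 0, -0.25], [0, 0, -0.5], [0, 0, -0.75], [0, 0, -0.88], [0, 0, -0.95], [0, 0, -0.98], [0, 0, -0.98], [0, 0, -0.98]], rot=[[0, 0, 0], [0, 0, 0], [0, 0, 0], [0, 0, 0], [0, 0, 0], [0, 0, 0], [0, 0, 0], [0, 0, 0]])

```text
t: 15.9
position: [441.2, 256.0, 19.7]
eef_rot: [-2.777, -1.468, -0.001]
contact_force: [0.6, 0.3, 0.1]
width: 27.3
```

Run:
```python
from h import *
o,im,T=look("w8")
cv2.imwrite("pics/w8z.png",cv2.resize(im[220:370,220:420],None,fx=4,fy=4,interpolation=cv2.INTER_CUBIC))
```

```text
t 15.9 pos [441.15  256.026  19.7  ] jaw deg -34.264012431438175 tilt 0.036614597176334286 w 27.275046976739212 F [0.644 0.321 0.071] q7 -0.8580536686860437
```

View pics/w8z.png

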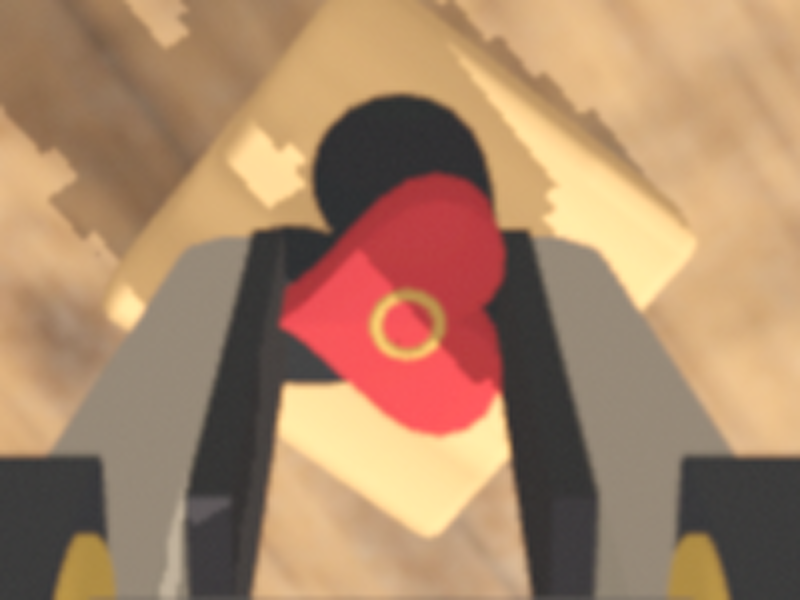

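The heart sits over the felt heart. Release, then go to the oblong with a −11.5° turn.

Emit:
arm_command(dp=[[0, 0, 0], [0, 0, 0], [0, 0, 0], [0, 0, 0], [0, 0, 0.3], [0, 0, 0.8], [0, 0, 1.5], [0.02, -0.5, 2.1], [0.05, -1.3, 2.27], [0.08, -2.1, 2.27], [0.11, -2.9, 2.27], [0.14, -3.7, 2.27]], rot=[[0, 0, 0], [0, 0, 0], [0, 0, 0], [0, 0, 0], [0, 0, 0], [0, 0, 0], [0, 0, 0], [0, 0, -0.04], [0, 0, -0.08], [0, 0, -0.12], [0, 0, -0.16], [0, 0, -0.2]], gripper=60)

```text
t: 17.15
position: [446.6, 106.8, 111.2]
eef_rot: [-2.91, -1.182, -0.002]
contact_force: [-0.1, -0.2, -0.3]
width: 60.2
```

Emit:
arm_command(dp=[[0.03, -0.8, 0], [0.05, -1.6, 0], [0.08, -2.4, 0], [0.1, -3.2, 0], [0.13, -3.9, 0], [0.15, -4.3, 0], [0.15, -4.47, 0], [0.15, -4.47, 0], [0.15, -4.47, 0]], rot=[[0, 0, 0], [0, 0, 0], [0, 0, 0], [0, 0, 0], [0, 0, 0], [0, 0, 0], [0, 0, 0], [0, 0, 0], [0, 0, 0]])

```text
t: 18.05
position: [452.6, -70.0, 110.4]
eef_rot: [-2.909, -1.185, -0.0]
contact_force: [-0.7, 0.1, 1.0]
width: 60.0
```

Run:
```python
from h import *
o,im,T=look("w9")
print(proj(T,[[452.5,-71,10],[560.4,-151.2,16]]))
cv2.imwrite("pics/w9z.png",cv2.resize(im[190:300,260:380],None,fx=5,fy=5,interpolation=cv2.INTER_CUBIC))
```

```text
t 18.05 pos [452.565 -70.029 110.377] jaw deg -45.6702547587032 tilt 0.03160211947978698 w 60.005688056404246 F [-0.715  0.122  0.962] q7 -0.4269683478457767
[[318.65  243.766]
 [494.522 218.982]]
```

View pics/w9.png

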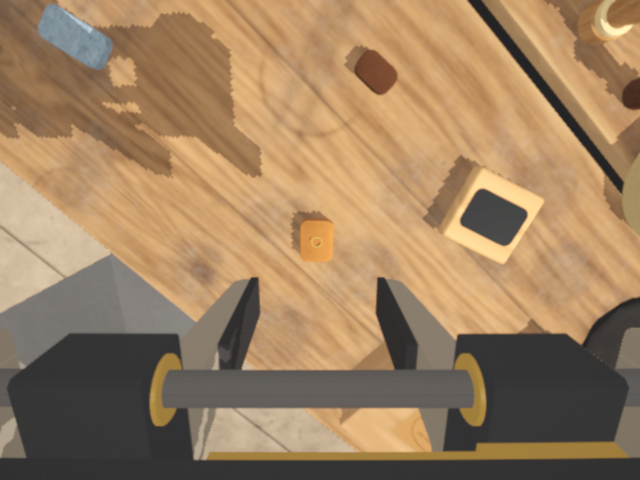

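View pics/w9z.png

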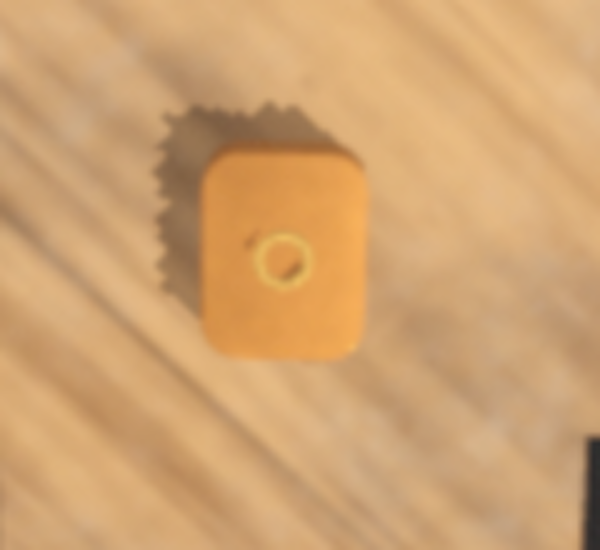

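The oblong is square to the jaws at (317,242). Descend and grip.

Emit:
arm_command(dp=[[0, 0, -0.4], [0, 0, -0.9], [0, 0, -1.4], [0, 0, -1.8], [0, 0, -2.2], [0, 0, -2.45], [0, 0, -2.6], [0, 0, -2.69], [0, 0, -2.69]], rot=[[0, 0, 0], [0, 0, 0], [0, 0, 0], [0, 0, 0], [0, 0, 0], [0, 0, 0], [0, 0, 0], [0, 0, 0], [0, 0, 0]])

```text
t: 19.0
position: [452.6, -70.8, 2.6]
eef_rot: [-2.91, -1.184, 0.0]
contact_force: [0.5, -0.0, -0.7]
width: 60.0
```

Emit:
arm_command(dp=[[0, 0, 0], [0, 0, 0], [0, 0, 0], [0, 0, 0], [0, 0, 0], [0, 0, 0], [0, 0, 0], [0, 0, 0]], rot=[[0, 0, 0], [0, 0, 0], [0, 0, 0], [0, 0, 0], [0, 0, 0], [0, 0, 0], [0, 0, 0], [0, 0, 0]], gripper=15, grip_force=12)

```text
t: 19.8
position: [452.7, -70.9, 2.8]
eef_rot: [-2.91, -1.184, -0.0]
contact_force: [-0.6, 0.5, 3.2]
width: 25.7
```

Held at 25.7 mm. I'll carry it to the oblong stand and turn the jaws +0.8 rad, which lines them up with x and keeps the gripper body away from the spinner.

Emit:
arm_command(dp=[[0, 0, 0.4], [0, 0, 1.0], [0.2, -0.15, 1.6], [0.6, -0.45, 1.7], [1.0, -0.75, 1.7], [1.4, -1.05, 1.7], [1.8, -1.35, 1.7], [2.2, -1.65, 1.7], [2.55, -1.9, 1.7], [2.7, -2.01, 1.6], [2.7, -2.01, 1.4], [2.7, -2.01, 1.4]], rot=[[0, 0, 0], [0, 0, 0], [0, 0, 0.1], [0, 0, 0.2], [0, 0, 0.3], [0, 0, 0.4], [0, 0, 0.5], [0, 0, 0.6], [0, 0, 0.7], [0, 0, 0.8], [0, 0, 0.8], [0, 0, 0.8]])

```text
t: 21.0
position: [558.9, -151.0, 57.0]
eef_rot: [-2.22, -2.219, 0.003]
contact_force: [0.4, 0.2, -0.3]
width: 26.0
```

Emit:
arm_command(dp=[[0, 0, -0.25], [0, 0, -0.5], [0, 0, -0.75], [0, 0, -0.88], [0, 0, -0.95], [0, 0, -0.98], [0, 0, -0.98], [0, 0, -0.98]], rot=[[0, 0, 0], [0, 0, 0], [0, 0, 0], [0, 0, 0], [0, 0, 0], [0, 0, 0], [0, 0, 0], [0, 0, 0]])

```text
t: 21.8
position: [560.8, -151.4, 19.7]
eef_rot: [2.219, 2.223, 0.001]
contact_force: [-0.4, 0.1, 1.0]
width: 26.1
```

Run:
```python
from h import *
o,im,T=look("w10")
```

```text
t 21.8 pos [ 560.78  -151.414   19.709] jaw deg 0.10799209233033884 tilt 0.03645613694948046 w 26.09244443897532 F [-0.444  0.074  0.993] q7 0.4620726505533989
```

View pics/w10.png

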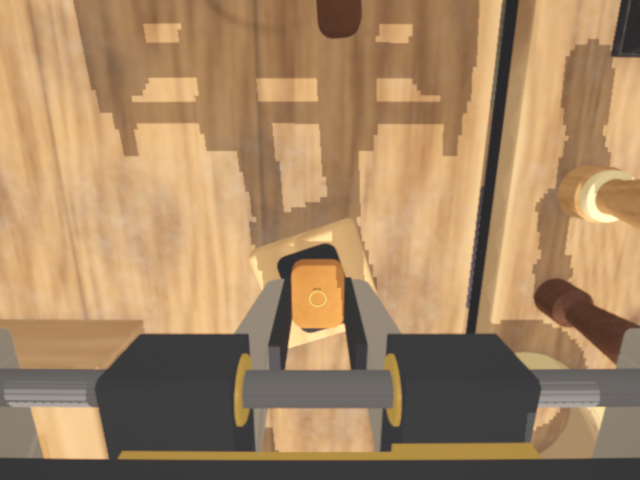

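The oblong is on its stand at (318,293). Release, rise, and pull back toward the robot so the top view is clear for checking.

Emit:
arm_command(dp=[[0, 0, 0], [0, 0, 0], [0, 0, 0], [0, 0, 0], [0, 0, 0.3], [0, 0, 0.8], [0, 0, 1.6], [0, 0, 2.5], [0, 0.2, 3.4], [-0.2, 0.6, 4.2], [-0.5, 1.2, 4.5], [-0.8, 1.8, 4.5]], rot=[[0, 0, 0], [0, 0, 0], [0, 0, 0], [0, 0, 0], [0, 0, 0], [0, 0, 0], [0, 0, 0], [0, 0, 0], [0, 0, 0], [0, 0, 0], [0, 0, 0], [0, 0, 0]], gripper=60)

```text
t: 23.05
position: [529.6, -79.2, 202.7]
eef_rot: [2.218, 2.22, 0.006]
contact_force: [0.2, 0.9, 0.1]
width: 59.8
```

Emit:
arm_command(dp=[[-0.3, 0.6, 0], [-0.6, 1.2, 0], [-0.6, 1.8, 0.2], [-0.6, 2.4, 0.4], [-0.6, 3.0, 0.5], [-0.6, 3.0, 0.5]], rot=[[0, 0, 0], [0, 0, 0], [0, 0, 0], [0, 0, 0], [0, 0, 0], [0, 0, 0]])

```text
t: 23.65
position: [504.8, 44.0, 220.7]
eef_rot: [2.213, 2.229, 0.004]
contact_force: [-0.4, -1.5, -0.4]
width: 60.2
```

Run:
```python
from h import *
o,im,T=look("t1","top")
o,im,T=look("w11")
print(proj(T,[[434.7,369,26],[442.1,255.2,26],[565,111.7,26],[560.4,-151.2,26]]))
```

```text
t 23.65 pos [504.787  44.018 220.733] jaw deg 0.412542765270335 tilt 0.1516562500005977 w 60.236399092148936 F [-0.447 -1.456 -0.407] q7 -0.06292837085933992
t 23.7 pos [504.621  41.71  220.265] jaw deg 0.2765281217521575 tilt 0.07745491909441879 w 60.07081952054068 F [ 0.119 -0.874  0.353] q7 -0.06170092821490637
[[ 232.91  -178.406]
 [ 247.879  -18.363]
 [ 378.993  149.445]
 [ 363.752  378.914]]
```

View pics/t1.png

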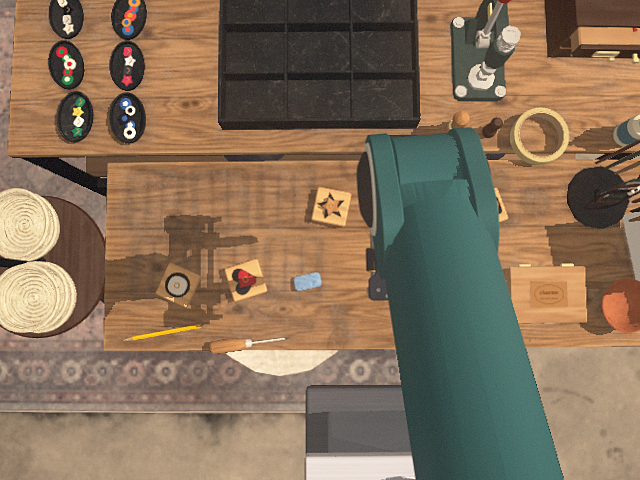

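View pics/w11.png

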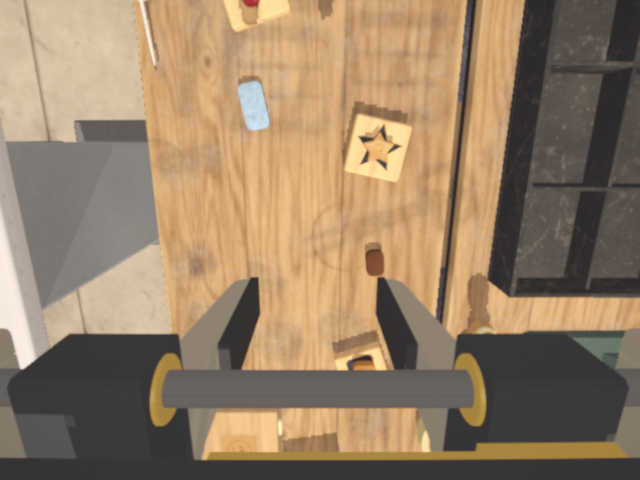

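The round, heart and star charms are centred on their stands. The arm hides the oblong, so I'll move left and look again.

Emit:
arm_command(dp=[[0, 0.8, 0.1], [0, 1.6, 0.2], [0, 2.4, 0.3], [0, 3.2, 0.4], [0, 4.0, 0.5], [0, 4.8, 0.5], [0, 5.6, 0.5], [0, 6.4, 0.5], [0, 7.0, 0.5], [0, 7.0, 0.5], [0, 7.0, 0.5], [0, 7.0, 0.5]], rot=[[0, 0, 0], [0, 0, 0], [0, 0, 0], [0, 0, 0], [0, 0, 0], [0, 0, 0], [0, 0, 0], [0, 0, 0], [0, 0, 0], [0, 0, 0], [0, 0, 0], [0, 0, 0]])

```text
t: 24.95
position: [505.4, 318.1, 239.3]
eef_rot: [2.222, 2.219, -0.001]
contact_force: [0.1, 0.4, 0.9]
width: 60.2
```

Run:
```python
from h import *
o,im2,_=look("t2","top")
o,imw,T=look("w12")
im1=cv2.imread("pics/t1.png")
g=lambda im,u,v:cv2.resize(im[v-25:v+25,u-25:u+25],None,fx=5.5,fy=5.5,interpolation=cv2.INTER_CUBIC)
cv2.imwrite("pics/chk.png",np.vstack([np.hstack([g(im1,178,285),g(im1,245,281)]),np.hstack([g(im2,331,206),g(im2,487,208)])]))
i=I["top"];E=np.linalg.inv(i["extrinsics"])
for n,p in dict(round=[434.7,369,26],heart=[442.1,255.2,26],star=[565,111.7,26],obl=[560.4,-151.2,26]).items():
    print(n,cv2.projectPoints(np.array([p],float),cv2.Rodrigues(E[:3,:3])[0],E[:3,3],i["camera_matrix"],i["distortion"])[0].ravel())
F=6;bg=cv2.imread("pics/top0.png")
def cen(im,uv,f,z,nm,R=20):
    b=cv2.resize(im,None,fx=F,fy=F,interpolation=cv2.INTER_CUBIC);h=cv2.cvtColor(b,cv2.COLOR_BGR2HSV).astype(int)
    m=np.zeros(h.shape[:2],np.uint8);u,v=[int((a+.5)*F) for a in uv];q=R*F;s=np.s_[v-q:v+q,u-q:u+q]
    m[s]=f(h)[s]*255;cs,_=cv2.findContours(cv2.morphologyEx(m,cv2.MORPH_OPEN,np.ones((5,5))),0,1);c=max(cs,key=cv2.contourArea)[:,0]
    w=plane("top",(c+.5)/F-.5,z).astype(np.float32);print(nm,np.round(cv2.minAreaRect(w)[0],1),np.round(cv2.minAreaRect(w)[1],1))
cen(im2,(487,208),lambda h:(h[...,0]<15)&(h[...,1]>150)&(h[...,2]>120),26,"obl",14)
cen(im2,(403,204),lambda h:(h[...,2]<105)&(h[...,1]>110),9,"fob",14)
cen(im2,(307,282),lambda h:(h[...,0]>85)&(h[...,0]<125)&(h[...,2]>120),9,"chalk")
cen(im1,(307,282),lambda h:(h[...,0]>85)&(h[...,0]<125)&(h[...,2]>120),9,"chalk1")
```

```text
t 24.95 pos [505.366 318.137 239.334] jaw deg -0.07156446707030396 tilt 0.0749297650475133 w 60.20368070854874 F [0.08  0.359 0.851] q7 -0.5553831658154652
t 25.0 pos [505.277 318.396 239.455] jaw deg -0.0641836583451048 tilt 0.05218717767057779 w 59.94618508080981 F [0.056 0.609 0.121] q7 -0.5555102758225434
round [176.245 284.406]
heart [244.877 279.562]
star [331.298 205.106]
obl [488.566 206.917]
obl [ 560.3 -150.5] [26.6 34.8]
fob [568.3  -9.3] [19.9 37. ]
chalk [439.4 153. ] [24.2 45. ]
chalk1 [439.4 153.1] [24.2 45. ]
```

View pics/chk.png

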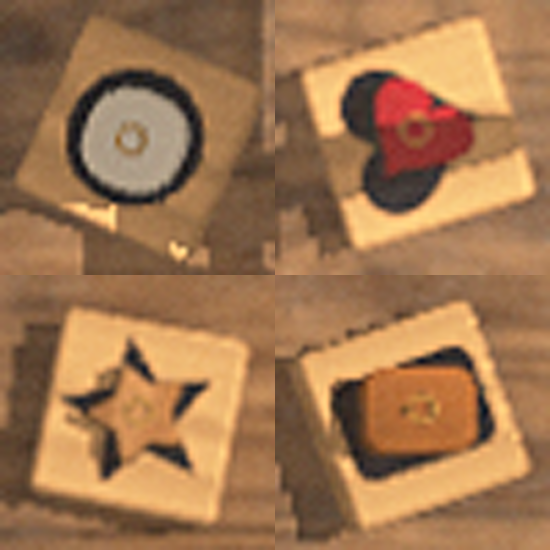

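View pics/t2.png

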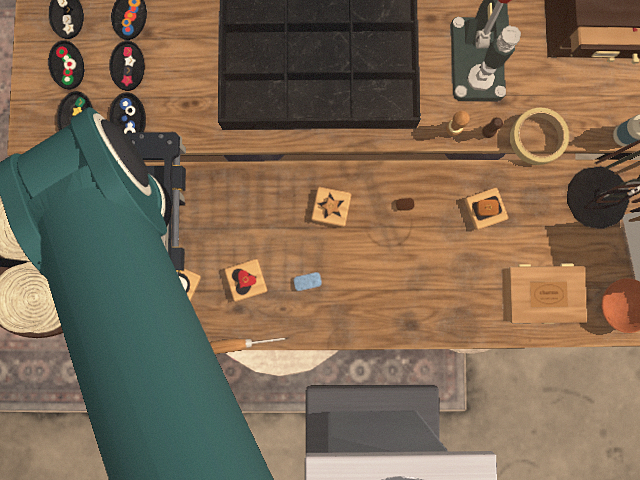

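Run:
```python
from bench import r
print(r.close_job())
```

```text
the job is handed in; nothing more can be done
None
```

All four hat charms are on their matching stands, released and lying flat. I handed the job in at about 25 s of robot time; it reports no verdict.

- **Charm positions:** In the last pictures each charm sits in the middle of its felt inlay. The oblong measured (560.3, −150.5) mm against a stand centre of (560.4, −151.2). For the round, star and heart I judged centring by eye; they look a few millimetres off at most.
- **Fob and chalk:** Both measured within 0.3 mm of where they started.
- **Forces and clearance:** The largest reading I saw was about 5 N, and the gripper ended open, about 240 mm above the worktop and touching nothing.
- **Checks that disagreed:** None failed. My masks took in some shadow or side wall: the fob read 37 mm long instead of 30, both before and after, and the heart's outline from the wrist camera was unusable. I used the heart's ring and outline by eye to line up that grip.

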